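# Put the repair consumables back in the bench caddy

### The job

Put the bench consumables away in the grey caddy: first stand both tall ones, the aerosol can and the dispenser bottle, side by side in its back row, and only then the short flux jar in the front row, so that the tall ones never pass over it. Once all three are in, gently slide the caddy away from you until its back is square and flush against the desk's upstand. Do not tip any container over, and leave the radio transmitter, the quadcopter and the solder reel alone.

Things in the scene. Friction and masses are not known exactly. Their poses are not given: they have to be found in the camera images.
- caddy: Loose two-row bench caddy, grey sheet steel, 0.6 kg, 200 (x) x 220 (y). Origin: centre of footprint at desk level; +x to its back. All four walls (front lip: outer face x = -100) 4 thick, 44 high. Starts 6 to 13 cm in front of the upstand, up to 0.15 rad out of square. Both rows empty and open above. Loaded, it slides at roughly 7 to 18 N pushed low on the front lip
- back_row (a point): Middle of the back row, on the caddy's floor (8 mm above the desk), 55 mm behind the caddy's origin. Clear space in caddy axes: x +15 to +95, y -105 to +105. Two tall containers fit side by side, 53 mm either side of this point. A wire guard rail (5 thick) rings this row at height 75; on the row-parting side, x = +12, it has a second wire at height 38
- front_row (a point): Middle of the front row, on the caddy's floor (8 mm above the desk), 43 mm in front of the caddy's origin. Clear space in caddy axes: x -96 to +9, y -106 to +106, undivided
- caddy_back (a point): Middle of the rear face of the caddy's back wall, 100 mm behind the caddy's origin and 10 mm above the desk; this face is to meet the upstand
- upstand: Fixed low upstand of painted sheet metal across the far side of the desk, 73 high, 1500 long along y. Origin: middle of the foot of its flat front face, which looks towards the robot; x points away from the robot, into it. A white power strip lies behind it
- aerosol: Tall slim aerosol can, upright, aluminium with a plain paper band and a white cap: 53 diameter up to 145 high, cap 48 diameter from 151 to its top, 172 high overall, about 0.22 kg. Origin: centre of its underside, z up along its axis
- bottle: Tall white plastic dispenser bottle, upright: 57 diameter up to 118 high, then a short shoulder and a grey cap 32 diameter; 151 high overall, about 0.20 kg. Origin: centre of its underside, z up along its axis
- jar: Short flux jar, upright, white plastic with a black ribbed screw lid: 47 diameter up to 36 high, lid 50 diameter from 36 to 53 (its overall height), about 0.10 kg. Origin: centre of its underside, z up along its axis
- transmitter: Bystander: black twin-stick radio transmitter lying on the desk, 120 x 190, 76 high over the sticks. Origin: centre of its underside
- quadcopter: Bystander: small black four-rotor drone, about 190 across the propellers, 58 high. Origin: centre of its footprint, at desk level
- solder_reel: Bystander: flat black reel of solder wire with two flanges, 58 diameter, 38 high. Origin: centre of its underside
Things that resemble listed ones, but are neither listed nor needed, are in the scene too. Leave any red look-alike of the bottle alone. What is shaped like the jar but pink is not meant.

How it is judged (in metres and radians):
On the way, in this order (a step that is already met when the one before it is completed fails the run):
1. the aerosol can and the dispenser bottle both stand upright, let go, on the floor of the caddy's back row (y of aerosol in the frame of caddy between -0.1 and 0.1 m and z of aerosol in the frame of caddy between 0 and 0.018 m and angle between each of aerosol, bottle's own z axis and vertical below 0.12 rad and x of aerosol in the frame of caddy between 0.03 and 0.09 m and y of bottle in the frame of caddy between -0.1 and 0.1 m and z of bottle in the frame of caddy between 0 and 0.018 m and x of bottle in the frame of caddy between 0.03 and 0.09 m and contact force between the fingers and aerosol below 0.5 N and contact force between the fingers and bottle below 0.5 N), for 0.2 s.
2. then the flux jar stands upright, let go, on the floor of the front row (y of jar in the frame of caddy between -0.1 and 0.1 m and z of jar in the frame of caddy between 0 and 0.018 m and angle between jar's own z axis and vertical below 0.12 rad and x of jar in the frame of caddy between -0.09 and 0 m and contact force between the fingers and jar below 0.5 N), for 0.2 s.
3. then the loaded caddy is pushed back square and flush against the upstand (x of caddy_back in the frame of upstand above -0.008 m and angle between the x axis of caddy and the x axis of upstand, either way round below 0.06 rad), for 0.2 s.
At the end, for the whole second after the job is handed in: The aerosol can and the dispenser bottle stand side by side on the floor of the caddy's back row and the flux jar on the floor of its front row, each upright within 0.12 rad; the caddy's back is within 8 mm of the upstand's face and square to it within 0.06 rad; all of them are at rest (all of step 3 and y of aerosol in the frame of caddy between -0.1 and 0.1 m and z of aerosol in the frame of caddy between 0 and 0.018 m and angle between each of aerosol, bottle, jar's own z axis and vertical below 0.12 rad and x of aerosol in the frame of caddy between 0.03 and 0.09 m and y of bottle in the frame of caddy between -0.1 and 0.1 m and z of bottle in the frame of caddy between 0 and 0.018 m and x of bottle in the frame of caddy between 0.03 and 0.09 m and y of jar in the frame of caddy between -0.1 and 0.1 m and z of jar in the frame of caddy between 0 and 0.018 m and x of jar in the frame of caddy between -0.09 and 0 m and linear speed of each of aerosol, bottle, jar, caddy below 0.02 m/s); the robot touches nothing.
It fails at once if a container is tipped over (leans more than 0.6 rad) (angle between any of aerosol, bottle, jar's own z axis and vertical above 0.6 rad).
It fails at once if the caddy is shoved or slammed (faster than 0.4 m/s) (linear speed of caddy above 0.4 m/s).
It fails at once if the transmitter, the quadcopter or the solder reel is moved (more than 20 mm) (distance of any of transmitter, quadcopter, solder_reel from where it was at the start of the episode above 0.02 m).
It also fails if it takes over 72 s, if anything falls off the work surface, if the arm or the gripper's body presses on something with over 40 N, if the wrist force passes 120 N, or if a joint passes its speed limit or range.

### The arm

A 6-joint arm with a two-finger parallel gripper is mounted at the origin on the work surface. World frame = base frame: x ahead of the robot, y to its left, z up, the work surface at z = 0. Lengths are in m, angles in degrees, forces in N, time in s.
With the tool pointing down it reaches from about 0.425 to 0.95 m from the base axis. Payload 3.5 kg.
Tool frame: the origin (TCP) lies on the centre line of the jaws, within the pads' length; the fingertips stand 8 mm ahead of it and the grasp point (between the pads) lies 11 mm behind it (env.nose_length is the z of the fingertips in the tool frame, in m); z points along the fingers, y is the direction in which the jaws open and shut (so a half turn about z gives the same grasp; the last joint's range is limited). The gripper opens to 85 mm and grips with 20 to 120 N. Pads are 22 mm wide; open, the fingers measure 114 mm over their backs; the gripper's body (76 mm by 85 mm) begins 54 mm behind the grasp point. The pads swing forward as they close: fully open they stand 13 mm farther back than shut.
Start: joints at [-75.63, 16.404, 90.338, -0, 73.258, -8.594], TCP at [0.263, -0.621, 0.239] pointing down, gripper open.
Joint ranges: [-158.93, 158.93], [-51.34, 127.21], [12.03, 142.37], [-87.48, 267.48], [13.55, 161.25], [-162.69, 162.69]. Speed limits (degrees/s): [159.86, 159.86, 180, 180, 180, 180].

### API

Orientations are given as [roll, pitch, yaw] about the fixed x, y, z axes, in that order (R = Rz(yaw) Ry(pitch) Rx(roll)).
In Python, from plant import env, imaging gives the robot as it stands.
- The arm moves only by the tool drive_tool, never from a script. Its argument "series" is a list of rows, each an object of numbers: "tx", "ty", "tz": the shift along the world's x, y, z in mm; "rx", "ry", "rz": the turn, a rotation vector about the world's x, y, z in degrees. A call has 1 to 8 rows; each row is the pose to reach, as a shift and turn from the pose commanded when the call began; what a row does not reach only later rows make up. A row lasts 1/12 s, in which the tool goes at most 41.7 mm and 7.16 degrees, less where a joint would pass 70% of its speed; a pose out of reach is approached as far as the arm can. A call with a gripper value outside its range is refused whole. "jaw" is the opening, from 0 (shut) to 1 (fully open), set as the call begins (left out, the last holds). The fingers move at their own pace and stop on an object; "newtons" is the grip in N (left out, the last holds). Time passes only in rows, so rows that repeat a pose let the fingers close. It gives the time, the measured TCP pose, the force and the opening at its end, in the units of the state.
- env.get_state(): the state, without advancing time (a new reading comes with each control period).
- imaging.read_camera(name): name is "scene" or "top" or "wrist"; returns (picture, depth): 480x640x3 uint8, red, green, blue; 480x640 float32, m along the optical axis (not along the pixel's ray), 0 where there is no reading.
- imaging.calibration(name): a dict with "fx", "fy", "cx", "cy" (pixels), "xyz" and "orientation" of the camera in the world. Camera axes: x right, y down, z forward; pixel columns grow to the right and rows downward; lengths in m; the calibration is good to about 2 mm. A picture is of the moment at which its call begins: read the wrist's pose just before it. calibration takes no time and is no camera call; for the wrist camera it gives the pose at the moment of the call.
- env.sign_off(): hands the job in, once; it reports no verdict.
The state is a dict: "t": time; "joints": joint angles; "qd": joint speeds; "joint_torque": joint torques, N m; "ee_pos": TCP position; "ee_rot": TCP orientation; "force": force on the tool from outside, world axes, zero at the start; "ft_torque": the same for the moment, N m; "width": finger opening in m.
Only numpy, scipy, OpenCV 4.12 (cv2) and the standard library are available. Lean on these libraries where they do the work, as an engineer would, in place of code of your own. Each camera call takes 0.05 s, during which the arm holds its last target. There are 200 camera calls.

## Working session

There is one attempt and no reset: what is moved stays moved. The work goes in short steps, Python scripts to look and compute and a tool call to move; the robot and the scene stay as the last step left them, time stands still between calls to the robot, and variables do not carry over. Pictures are saved under pics/ and viewed, about 8 in all and at most 12, crops included, and the job is handed in when it is done.

Besides the shell and the picture viewer there is one more tool, called after "Request:" in YAML: its name, and indented under it one key for each argument. drive_tool: Moves the arm, as the interface text tells. Its arguments: {"type":"object","properties":{"series":{"type":"array","items":{"type":"object","properties":{"tx":{"type":"number"},"ty":{"type":"number"},"tz":{"type":"number"},"rx":{"type":"number"},"ry":{"type":"number"},"rz":{"type":"number"}}}},"jaw":{"type":"number"},"newtons":{"type":"number"}},"required":["series"]}

```bash
mkdir -p pics; cat > h.py <<'E'
import numpy as np, cv2
from scipy.spatial.transform import Rotation as R
from plant import env, imaging
def shot(n,name=None):
    c=imaging.calibration(n); p,d=imaging.read_camera(n)
    if name: cv2.imwrite(f'pics/{name}.png',p[:,:,::-1])
    return p,d,c
def rot(c): 
    o=np.array(c['orientation'],float)
    return R.from_euler('xyz',o,degrees=True).as_matrix() if o.shape==(3,) else o
def cloud(d,c):
    v,u=np.indices(d.shape); P=np.stack([(u-c['cx'])/c['fx']*d,(v-c['cy'])/c['fy']*d,d],-1)
    W=P@rot(c).T+np.array(c['xyz']); W[d==0]=np.nan; return W
def st():
    s=env.get_state(); print({k:np.round(s[k],3).tolist() for k in('t','ee_pos','ee_rot','force','width','joints')})
E
python3 - <<'E'
from h import *
st()
for n in('scene','top'):
    p,d,c=shot(n,n); print(c); np.save(n+'_d.npy',d)
E
```

```text
{'t': 0.0, 'ee_pos': [0.263, -0.621, 0.238], 'ee_rot': [-179.866, -0.021, 22.962], 'force': [0.425, 0.043, -0.443], 'width': 0.085, 'joints': [-75.631, 16.455, 90.424, 0.0, 73.256, -8.593]}
{'fx': 483.260673562056, 'fy': 483.260673562056, 'cx': 322.0295635472504, 'cy': 244.5035936415599, 'xyz': array([1.10385287, 0.57422442, 0.95970777]), 'orientation': array([-140.17931108,   -0.88826031,  137.7592867 ])}
{'fx': 576.620865349973, 'fy': 576.620865349973, 'cx': 318.26462319039297, 'cy': 242.6798299907743, 'xyz': array([0.40854628, 0.0268658 , 1.42679969]), 'orientation': array([-172.8747797 ,   -0.99087318,  -88.99786249])}
```

View pics/top.png

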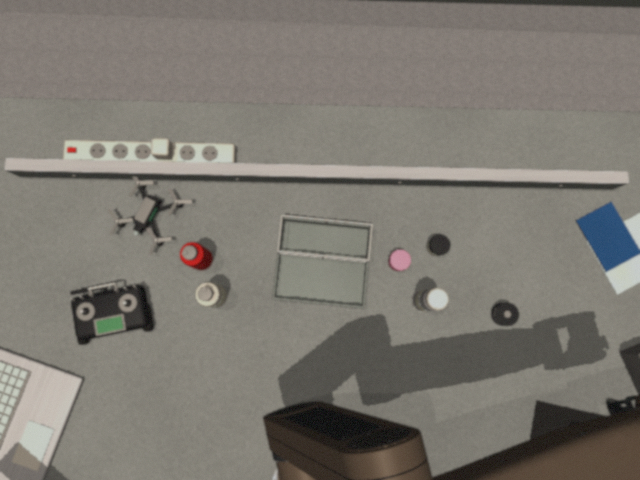

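View pics/scene.png

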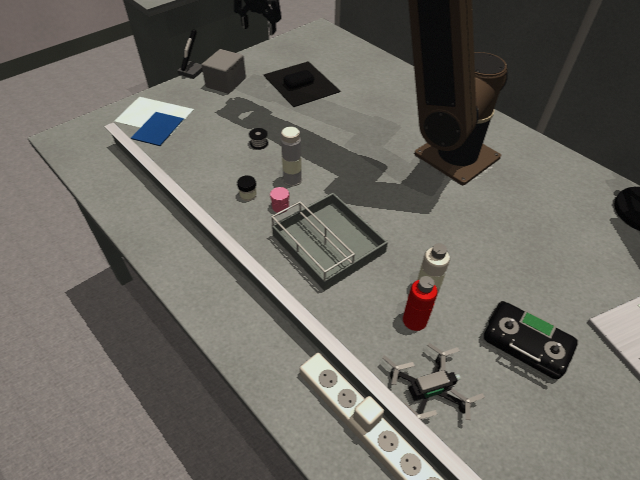

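The top view shows the white bottle (207,294) with the red look-alike beside it at (196,255). The aerosol is at (436,298), the black-lidded jar at (438,244), the pink jar at (400,260) and the reel at (505,313). The caddy is centred at about (322,260), with its guard rail towards the upstand (row ~172). The scene view agrees.

```bash
cat >> h.py <<'E'
def ray(u,v,z,c):
    u,v=np.asarray(u,float),np.asarray(v,float)
    D=np.stack([(u-c['cx'])/c['fx'],(v-c['cy'])/c['fy'],np.ones_like(u)],-1)@rot(c).T
    o=np.array(c['xyz']); return o+D*((z-o[2])/D[...,2])[...,None]
def circ(W,x,y,r,z0,z1):
    "centre of the points with height in z0..z1 near x,y"
    m=(np.hypot(W[...,0]-x,W[...,1]-y)<r)&(W[...,2]>z0)&(W[...,2]<z1)
    P=W[m]; 
    if len(P)<5: return None
    (a,b),rr=cv2.minEnclosingCircle(P[:,:2].astype(np.float32)); return len(P),np.round([a,b,rr,*np.median(P,0)],4).tolist()
E
python3 - <<'E'
from h import *
cs={n:imaging.calibration(n) for n in('scene','top')}
Ws={n:cloud(np.load(n+'_d.npy'),cs[n]) for n in cs}
c=cs['top'];W=Ws['top']
for nm,u,v,z in(('aer',436,298,.172),('bot',207,294,.151),('jar',438,244,.053),('pink',400,260,.053),('red',196,255,.151),('reel',505,313,.038)):
    p=ray(u,v,z,c); print(nm,np.round(p,3),'top',circ(W,p[0],p[1],.05,z-.008,z+.01),'scene',circ(Ws['scene'],p[0],p[1],.05,z-.008,z+.01))
print('desk z',[np.round(W[y,x],3) for y,x in((340,210),(130,300),(300,250))])
# upstand: top surface points
for n in cs:
    W=Ws[n]; m=(W[...,2]>.066)&(W[...,2]<.082)&(W[...,0]>.5)&(W[...,0]<.78)
    xs=[]
    for y in np.arange(-.4,.3,.05):
        q=W[m&(abs(W[...,1]-y)<.01)&(W[...,0]>.62)]
        if len(q): xs.append((round(y,2),*np.round(np.percentile(q[:,0],[2,50,98]),3)))
    print(n,xs)
# caddy wall top points
    for lo,hi in((.038,.05),(.069,.08),(.004,.015)):
        q=W[(W[...,2]>lo)&(W[...,2]<hi)&(abs(W[...,1]-.02)<.155)&(W[...,0]>.32)&(W[...,0]<.66)]
        r=cv2.minAreaRect(q[:,:2].astype(np.float32)); print(n,lo,len(q),np.round(r[0],4),np.round(r[1],4),round(r[2],2))
E
```

```text
aer [ 0.45  -0.25   0.172] top (378, [0.4487, -0.2536, 0.0244, 0.4479, -0.253, 0.1722]) scene (175, [0.4556, -0.2477, 0.0253, 0.4559, -0.2442, 0.17])
bot [0.45  0.25  0.151] top (169, [0.4514, 0.2548, 0.0162, 0.4519, 0.2544, 0.1514]) scene (152, [0.455, 0.2599, 0.0175, 0.4581, 0.2629, 0.1499])
jar [ 0.583 -0.282  0.053] top (352, [0.5837, -0.2871, 0.0263, 0.5831, -0.2869, 0.0531]) scene (203, [0.5881, -0.2805, 0.027, 0.5893, -0.2789, 0.0513])
pink [ 0.543 -0.191  0.053] top (348, [0.545, -0.1904, 0.026, 0.5447, -0.1907, 0.0535]) scene (219, [0.5499, -0.1838, 0.0265, 0.5497, -0.1823, 0.0518])
red [0.536 0.278 0.151] top (167, [0.5421, 0.2936, 0.0161, 0.5418, 0.2929, 0.1505]) scene (171, [0.5462, 0.2994, 0.0172, 0.548, 0.3008, 0.1501])
reel [ 0.421 -0.446  0.038] top (448, [0.4196, -0.4511, 0.0292, 0.4199, -0.4507, 0.0389]) scene (183, [0.4236, -0.4464, 0.0335, 0.425, -0.4433, 0.0369])
desk z [array([0.343, 0.265, 0.   ]), array([ 0.877,  0.057, -0.002]), array([ 0.442,  0.171, -0.003])]
scene [(np.float64(-0.4), np.float64(0.743), np.float64(0.757), np.float64(0.771)), (np.float64(-0.
[... 1696 characters left out ...]
)), (np.float64(-0.05), np.float64(0.628), np.float64(0.751), np.float64(0.768)), (np.float64(-0.0), np.float64(0.632), np.float64(0.749), np.float64(0.767)), (np.float64(0.05), np.float64(0.636), np.float64(0.751), np.float64(0.768)), (np.float64(0.1), np.float64(0.623), np.float64(0.749), np.float64(0.767)), (np.float64(0.15), np.float64(0.739), np.float64(0.753), np.float64(0.768)), (np.float64(0.2), np.float64(0.74), np.float64(0.753), np.float64(0.767)), (np.float64(0.25), np.float64(0.739), np.float64(0.753), np.float64(0.767))]
top 0.038 801 [ 0.5362 -0.0043] [0.2222 0.2017] 85.45
top 0.069 443 [ 0.5911 -0.0089] [0.2202 0.091 ] 85.35
top 0.004 6763 [0.49   0.0202] [0.3399 0.3097] 0.06
```

```bash
python3 - <<'E'
import cv2
p=cv2.imread('pics/top.png'); cv2.imwrite('pics/cad.png',cv2.resize(p[150:320,260:460],None,fx=4,fy=3.5,interpolation=cv2.INTER_CUBIC)[:600])
E
```

```text
(no output)
```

View pics/cad.png

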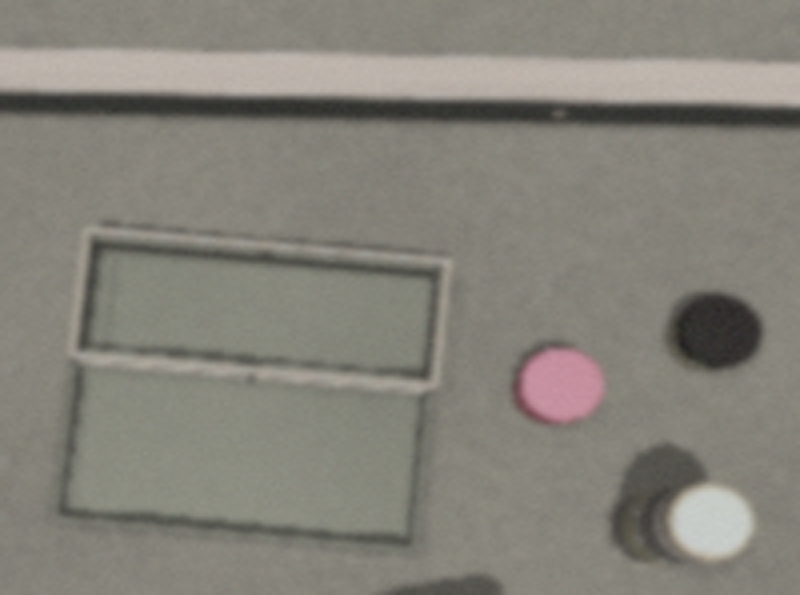

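Both cameras agree to within about 5 mm, so I use their mean: aerosol (.452,-.250), bottle (.453,.257), jar (.586,-.284), caddy centre (.538,-.002) at yaw -4.55°, upstand face x≈.741. The crop confirms the caddy's tilt and its empty rows. I'm moving over the aerosol now.

Request:
drive_tool:
  series:
    - {"tx": 18,"ty": 36,"rz": -3.5}
    - {"tx": 37,"ty": 72,"rz": -7}
    - {"tx": 55,"ty": 108,"rz": -10.5}
    - {"tx": 74,"ty": 144,"rz": -14}
    - {"tx": 92,"ty": 180,"rz": -17.5}
    - {"tx": 111,"ty": 216,"rz": -21}
    - {"tx": 129,"ty": 252,"rz": -24.5}
    - {"tx": 148,"ty": 288,"rz": -27.5}
  jaw: 1
  newtons: 40

```text
$.series[0]: bad value
```

```bash
python3 - <<'E'
from h import *
st(); p,d,c=shot('wrist','w1'); print(c); st()
T=R.from_euler('xyz',env.get_state()['ee_rot'],degrees=True).as_matrix()
print('cam in tool',T.T@(np.array(c['xyz'])-env.get_state()['ee_pos']))
W=cloud(d,c)
print(circ(W,.452,-.25,.06,.16,.185), circ(W,.586,-.284,.05,.045,.06))
E
```

```text
{'t': 0.1, 'ee_pos': [0.263, -0.621, 0.238], 'ee_rot': [-179.879, -0.019, 22.966], 'force': [0.392, 0.087, 0.598], 'width': 0.085, 'joints': [-75.629, 16.449, 90.415, 0.001, 73.258, -8.596]}
{'fx': 373.581923227039, 'fy': 373.581923227039, 'cx': 316.7998773555282, 'cy': 239.81993401240405, 'xyz': array([ 0.33624889, -0.58941526,  0.37217655]), 'orientation': array([ 1.61708665e+02,  1.27738808e-01, -6.69737898e+01])}
{'t': 0.15, 'ee_pos': [0.263, -0.621, 0.238], 'ee_rot': [-179.892, -0.017, 22.963], 'force': [0.091, -0.247, -0.546], 'width': 0.085, 'joints': [-75.63, 16.444, 90.405, 0.001, 73.26, -8.594]}
cam in tool [ 0.07956934 -0.00084794 -0.13392684]
None None
```

Request:
drive_tool:
  series:
    - {"tx": 18,"ty": 24,"tz": 0,"rx": 0,"ry": 0,"rz": 7}
    - {"tx": 36,"ty": 48,"tz": 0,"rx": 0,"ry": 0,"rz": 14}
    - {"tx": 50,"ty": 72,"tz": 0,"rx": 0,"ry": 0,"rz": 21}
    - {"tx": 60,"ty": 96,"tz": 0,"rx": 0,"ry": 0,"rz": 28}
    - {"tx": 70,"ty": 120,"tz": 0,"rx": 0,"ry": 0,"rz": 35}
    - {"tx": 80,"ty": 144,"tz": 0,"rx": 0,"ry": 0,"rz": 42}
    - {"tx": 90,"ty": 168,"tz": 0,"rx": 0,"ry": 0,"rz": 49}
    - {"tx": 100,"ty": 190,"tz": 0,"rx": 0,"ry": 0,"rz": 56}
  jaw: 1
  newtons: 40

```text
t: 0.82
ee_pos: [0.3636, -0.4298, 0.2389]
ee_rot: [-180.0, -0.0, 79.3]
force: [-0.1, -0.7, -0.5]
width: 0.085
```

Request:
drive_tool:
  series:
    - {"tx": 12,"ty": 23,"tz": 0,"rx": 0,"ry": 0,"rz": 7}
    - {"tx": 24,"ty": 46,"tz": 0,"rx": 0,"ry": 0,"rz": 14}
    - {"tx": 36,"ty": 69,"tz": 0,"rx": 0,"ry": 0,"rz": 21}
    - {"tx": 48,"ty": 92,"tz": 0,"rx": 0,"ry": 0,"rz": 28}
    - {"tx": 60,"ty": 115,"tz": 0,"rx": 0,"ry": 0,"rz": 35}
    - {"tx": 72,"ty": 138,"tz": 0,"rx": 0,"ry": 0,"rz": 42}
    - {"tx": 81,"ty": 160,"tz": 0,"rx": 0,"ry": 0,"rz": 49}
    - {"tx": 89,"ty": 181,"tz": 0,"rx": 0,"ry": 0,"rz": 56}

```text
t: 1.48
ee_pos: [0.4527, -0.249, 0.239]
ee_rot: [180.0, -0.0, 135.3]
force: [1.5, -0.1, -0.3]
width: 0.0852
```

Request:
drive_tool:
  series:
    - {"tx": 0,"ty": 0,"tz": 0,"rx": 0,"ry": 0,"rz": 7}
    - {"tx": 0,"ty": 0,"tz": 0,"rx": 0,"ry": 0,"rz": 14}
    - {"tx": 0,"ty": 0,"tz": 0,"rx": 0,"ry": 0,"rz": 21}
    - {"tx": 0,"ty": 0,"tz": 0,"rx": 0,"ry": 0,"rz": 28}
    - {"tx": 0,"ty": 0,"tz": 0,"rx": 0,"ry": 0,"rz": 35}
    - {"tx": 0,"ty": 0,"tz": 0,"rx": 0,"ry": 0,"rz": 40.5}
    - {"tx": 0,"ty": 0,"tz": 0,"rx": 0,"ry": 0,"rz": 40.5}

```text
t: 2.07
ee_pos: [0.4522, -0.2503, 0.239]
ee_rot: [180.0, -0.0, 175.6]
force: [0.6, 0.2, -0.2]
width: 0.0857
```

```bash
python3 - <<'E'
from h import *
st(); p,d,c=shot('wrist','w1'); st()
W=cloud(d,c)
print(circ(W,.452,-.25,.06,.16,.185), circ(W,.586,-.284,.05,.045,.06),circ(W,.55,-.187,.05,.045,.06))
E
```

```text
{'t': 2.067, 'ee_pos': [0.452, -0.25, 0.239], 'ee_rot': [179.976, -0.032, 175.56], 'force': [0.616, 0.241, -0.169], 'width': 0.086, 'joints': [-40.22, -3.752, 112.348, 0.001, 71.444, -125.78]}
{'t': 2.117, 'ee_pos': [0.452, -0.25, 0.239], 'ee_rot': [179.981, -0.026, 175.35], 'force': [-0.055, -0.006, -0.886], 'width': 0.086, 'joints': [-40.224, -3.755, 112.342, 0.0, 71.444, -125.574]}
(5005, [0.4487, -0.2508, 0.0241, 0.446, -0.2507, 0.1712]) (1848, [0.5827, -0.2839, 0.0262, 0.5805, -0.2837, 0.0523]) (2060, [0.5442, -0.1879, 0.0262, 0.5419, -0.1886, 0.0522])
```

The wrist view gives the aerosol at (.4487,-.2508), matching the top camera, so the scene camera reads about 5 mm off in x. I'm descending, gripping and lifting.

Request:
drive_tool:
  series:
    - {"tx": -3,"ty": 0,"tz": -30,"rx": 0,"ry": 0,"rz": 0}
    - {"tx": -3,"ty": 0,"tz": -65,"rx": 0,"ry": 0,"rz": 0}
    - {"tx": -3,"ty": 0,"tz": -95,"rx": 0,"ry": 0,"rz": 0}
    - {"tx": -3,"ty": 0,"tz": -113,"rx": 0,"ry": 0,"rz": 0}
    - {"tx": -3,"ty": 0,"tz": -122,"rx": 0,"ry": 0,"rz": 0}
    - {"tx": -3,"ty": 0,"tz": -122,"rx": 0,"ry": 0,"rz": 0}

```text
t: 2.62
ee_pos: [0.448, -0.2494, 0.1148]
ee_rot: [179.8, -0.2, 175.4]
force: [0.0, 0.8, -0.0]
width: 0.0853
```

Request:
drive_tool:
  series:
    - {"tx": 0,"ty": 0,"tz": 0,"rx": 0,"ry": 0,"rz": 0}
    - {"tx": 0,"ty": 0,"tz": 0,"rx": 0,"ry": 0,"rz": 0}
    - {"tx": 0,"ty": 0,"tz": 0,"rx": 0,"ry": 0,"rz": 0}
    - {"tx": 0,"ty": 0,"tz": 0,"rx": 0,"ry": 0,"rz": 0}
    - {"tx": 0,"ty": 0,"tz": 0,"rx": 0,"ry": 0,"rz": 0}
    - {"tx": 0,"ty": 0,"tz": 0,"rx": 0,"ry": 0,"rz": 0}
    - {"tx": 0,"ty": 0,"tz": 0,"rx": 0,"ry": 0,"rz": 0}
    - {"tx": 0,"ty": 0,"tz": 0,"rx": 0,"ry": 0,"rz": 0}
  jaw: 0
  newtons: 40

```text
t: 3.28
ee_pos: [0.4507, -0.2514, 0.1196]
ee_rot: [-179.9, 0.2, 175.5]
force: [0.5, 0.2, 6.4]
width: 0.0518
```

Request:
drive_tool:
  series:
    - {"tx": 0,"ty": 0,"tz": 10,"rx": 0,"ry": 0,"rz": 0}
    - {"tx": 0,"ty": 0,"tz": 30,"rx": 0,"ry": 0,"rz": 0}
    - {"tx": 0,"ty": 0,"tz": 60,"rx": 0,"ry": 0,"rz": 0}
    - {"tx": 0,"ty": 0,"tz": 90,"rx": 0,"ry": 0,"rz": 0}
    - {"tx": 0,"ty": 0,"tz": 110,"rx": 0,"ry": 0,"rz": 0}
    - {"tx": 0,"ty": 0,"tz": 120,"rx": 0,"ry": 0,"rz": 0}

```text
t: 3.78
ee_pos: [0.4501, -0.2511, 0.2409]
ee_rot: [-179.8, 0.2, 175.5]
force: [0.2, -0.4, -1.0]
width: 0.0517
```

Request:
drive_tool:
  series:
    - {"tx": 8,"ty": 12,"tz": 0,"rx": 0,"ry": 0,"rz": 0}
    - {"tx": 25,"ty": 36,"tz": 0,"rx": 0,"ry": 0,"rz": 0}
    - {"tx": 46,"ty": 66,"tz": 0,"rx": 0,"ry": 0,"rz": 0}
    - {"tx": 68,"ty": 96,"tz": 0,"rx": 0,"ry": 0,"rz": 0}
    - {"tx": 90,"ty": 126,"tz": 0,"rx": 0,"ry": 0,"rz": 0}
    - {"tx": 112,"ty": 156,"tz": 0,"rx": 0,"ry": 0,"rz": 0}
    - {"tx": 129,"ty": 180,"tz": 0,"rx": 0,"ry": 0,"rz": 0}
    - {"tx": 138,"ty": 192,"tz": 0,"rx": 0,"ry": 0,"rz": 0}

```text
t: 4.45
ee_pos: [0.5878, -0.0553, 0.2357]
ee_rot: [179.9, -0.1, 175.6]
force: [-0.3, -0.1, -3.2]
width: 0.0518
```

Request:
drive_tool:
  series:
    - {"tx": 0,"ty": 0,"tz": 0,"rx": 0,"ry": 0,"rz": 0}
    - {"tx": 0,"ty": 0,"tz": 0,"rx": 0,"ry": 0,"rz": 0}

```text
t: 4.62
ee_pos: [0.5867, -0.0582, 0.2361]
ee_rot: [-180.0, -0.2, 175.6]
force: [0.4, 0.1, -1.8]
width: 0.0515
```

```bash
python3 - <<'E'
from h import *
st(); p,d,c=shot('wrist'); st()
p2,d2,c2=shot('scene')
cv2.imwrite('pics/a1.png',np.hstack([cv2.resize(p,(400,300)),cv2.resize(p2[120:360,180:500],(400,300))])[:,:,::-1])
W=cloud(d,c)
for lo,hi in((.038,.05),(.07,.08)):
    q=W[(W[...,2]>lo)&(W[...,2]<hi)&(abs(W[...,1]-.02)<.155)&(W[...,0]>.32)&(W[...,0]<.66)]
    r=cv2.minAreaRect(q[:,:2].astype(np.float32)); print(lo,len(q),np.round(r[0],4),np.round(r[1],4),round(r[2],2))
    print(np.round(np.vstack([q.min(0),q.max(0)]),3))
W2=cloud(d2,c2); print('scene can', circ(W2,.593,-.055,.06,.285,.31)); 
E
```

```text
{'t': 4.617, 'ee_pos': [0.587, -0.058, 0.236], 'ee_rot': [-179.973, -0.17, 175.55], 'force': [0.432, 0.087, -1.845], 'width': 0.052, 'joints': [-15.5, 5.972, 102.779, -0.063, 71.411, -101.03]}
{'t': 4.667, 'ee_pos': [0.587, -0.059, 0.236], 'ee_rot': [-179.971, -0.14, 175.468], 'force': [-0.05, -0.584, -2.298], 'width': 0.052, 'joints': [-15.579, 5.932, 102.796, -0.058, 71.404, -101.028]}
0.038 7852 [ 0.5364 -0.0007] [0.2225 0.2017] 85.65
[[ 0.428 -0.119  0.038]
 [ 0.644  0.117  0.05 ]]
0.07 3968 [ 0.5909 -0.0053] [0.2202 0.0905] 85.44
[[ 0.537 -0.118  0.07 ]
 [ 0.644  0.108  0.079]]
scene can (368, [0.5931, -0.0544, 0.0595, 0.5988, -0.0473, 0.2952])
```

View pics/a1.png

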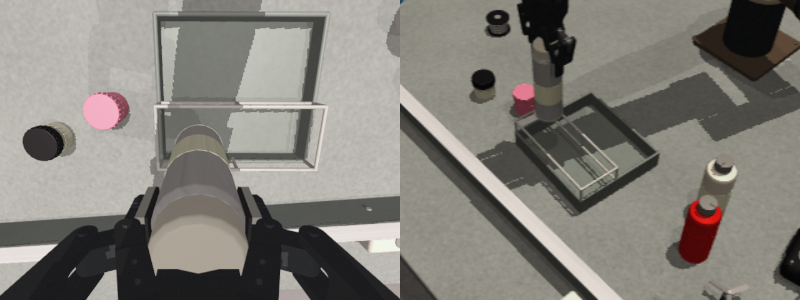

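The wrist view confirms the caddy at (.5364,-.0007), yaw -4.45°, with the rail centre at (.591,-.005). The can hangs upright, with its base at about pixel (200,140), over the right half of the back row. I'm lowering it.

Request:
drive_tool:
  series:
    - {"tx": 0,"ty": 0,"tz": -20,"rx": 0,"ry": 0,"rz": 0}
    - {"tx": 0,"ty": 0,"tz": -45,"rx": 0,"ry": 0,"rz": 0}
    - {"tx": 0,"ty": 0,"tz": -70,"rx": 0,"ry": 0,"rz": 0}
    - {"tx": 0,"ty": 0,"tz": -88,"rx": 0,"ry": 0,"rz": 0}
    - {"tx": 0,"ty": 0,"tz": -98,"rx": 0,"ry": 0,"rz": 0}
    - {"tx": 0,"ty": 0,"tz": -104,"rx": 0,"ry": 0,"rz": 0}
    - {"tx": 0,"ty": 0,"tz": -107,"rx": 0,"ry": 0,"rz": 0}
    - {"tx": 0,"ty": 0,"tz": -107,"rx": 0,"ry": 0,"rz": 0}

```text
t: 5.38
ee_pos: [0.5875, -0.0591, 0.1307]
ee_rot: [-180.0, 0.0, 175.4]
force: [0.9, 0.3, -2.2]
width: 0.0516
```

Request:
drive_tool:
  series:
    - {"tx": 0,"ty": 0,"tz": -1,"rx": 0,"ry": 0,"rz": 0}
    - {"tx": 0,"ty": 0,"tz": -3,"rx": 0,"ry": 0,"rz": 0}
    - {"tx": 0,"ty": 0,"tz": -4,"rx": 0,"ry": 0,"rz": 0}
    - {"tx": 0,"ty": 0,"tz": -4,"rx": 0,"ry": 0,"rz": 0}

```text
t: 5.72
ee_pos: [0.5881, -0.0586, 0.1276]
ee_rot: [-180.0, 0.1, 175.5]
force: [0.6, -0.8, 1.5]
width: 0.0516
```

Contact: the force went from -2.2 to +1.5 N. I'm releasing and rising.

Request:
drive_tool:
  series:
    - {"tx": 0,"ty": 0,"tz": 0,"rx": 0,"ry": 0,"rz": 0}
    - {"tx": 0,"ty": 0,"tz": 0,"rx": 0,"ry": 0,"rz": 0}
    - {"tx": 0,"ty": 0,"tz": 0,"rx": 0,"ry": 0,"rz": 0}
    - {"tx": 0,"ty": 0,"tz": 0,"rx": 0,"ry": 0,"rz": 0}
    - {"tx": 0,"ty": 0,"tz": 0,"rx": 0,"ry": 0,"rz": 0}
    - {"tx": 0,"ty": 0,"tz": 0,"rx": 0,"ry": 0,"rz": 0}
  jaw: 1

```text
t: 6.22
ee_pos: [0.5874, -0.0585, 0.1263]
ee_rot: [-180.0, 0.0, 175.5]
force: [-0.9, -0.3, -1.1]
width: 0.0857
```

Request:
drive_tool:
  series:
    - {"tx": 0,"ty": 0,"tz": 15,"rx": 0,"ry": 0,"rz": 0}
    - {"tx": 0,"ty": 0,"tz": 45,"rx": 0,"ry": 0,"rz": 0}
    - {"tx": 0,"ty": 0,"tz": 85,"rx": 0,"ry": 0,"rz": 0}
    - {"tx": -5,"ty": 20,"tz": 105,"rx": 0,"ry": 0,"rz": 0}
    - {"tx": -20,"ty": 55,"tz": 108,"rx": 0,"ry": 0,"rz": 0}
    - {"tx": -36,"ty": 93,"tz": 108,"rx": 0,"ry": 0,"rz": 0}
    - {"tx": -52,"ty": 131,"tz": 108,"rx": 0,"ry": 0,"rz": 0}
    - {"tx": -68,"ty": 169,"tz": 108,"rx": 0,"ry": 0,"rz": 0}

```text
t: 6.88
ee_pos: [0.5185, 0.1118, 0.2347]
ee_rot: [180.0, 0.0, 175.4]
force: [0.8, 0.2, 0.4]
width: 0.0852
```

Request:
drive_tool:
  series:
    - {"tx": -16,"ty": 38,"tz": 0,"rx": 0,"ry": 0,"rz": 0}
    - {"tx": -32,"ty": 76,"tz": 0,"rx": 0,"ry": 0,"rz": 0}
    - {"tx": -48,"ty": 110,"tz": 0,"rx": 0,"ry": 0,"rz": 0}
    - {"tx": -62,"ty": 135,"tz": 0,"rx": 0,"ry": 0,"rz": 0}
    - {"tx": -68,"ty": 146,"tz": 0,"rx": 0,"ry": 0,"rz": 0}
    - {"tx": -68,"ty": 146,"tz": 0,"rx": 0,"ry": 0,"rz": 0}

```text
t: 7.38
ee_pos: [0.4501, 0.2584, 0.2343]
ee_rot: [180.0, -0.0, 175.7]
force: [0.5, -0.2, -0.5]
width: 0.0855
```

```bash
python3 - <<'E'
from h import *
st(); p,d,c=shot('wrist'); W=cloud(d,c)
print(circ(W,.452,.257,.06,.142,.16), circ(W,.543,.296,.06,.142,.16))
p,d,c=shot('top'); W=cloud(d,c); print('aer top',circ(W,.587,-.058,.06,.17,.19))
p,d,c=shot('scene'); W=cloud(d,c); print('aer scene',circ(W,.59,-.055,.06,.17,.19))
E
```

```text
{'t': 7.383, 'ee_pos': [0.45, 0.258, 0.234], 'ee_rot': [179.986, -0.011, 175.687], 'force': [0.455, -0.166, -0.488], 'width': 0.086, 'joints': [18.641, -3.249, 112.368, 0.018, 70.886, -67.052]}
(1993, [0.4514, 0.2587, 0.0162, 0.4498, 0.2592, 0.1503]) (1601, [0.5413, 0.2974, 0.0164, 0.538, 0.2972, 0.1502])
aer top (370, [0.5861, -0.0613, 0.0239, 0.5855, -0.0609, 0.1801])
aer scene (268, [0.5906, -0.055, 0.0249, 0.5939, -0.0515, 0.1784])
```

The aerosol stands in place with its top at z=.180, at about (.587,-.058). The bottle is at (.451,.259).

Request:
drive_tool:
  series:
    - {"tx": 1,"ty": 0,"tz": -35,"rx": 0,"ry": 0,"rz": 0}
    - {"tx": 1,"ty": 0,"tz": -75,"rx": 0,"ry": 0,"rz": 0}
    - {"tx": 1,"ty": 0,"tz": -110,"rx": 0,"ry": 0,"rz": 0}
    - {"tx": 1,"ty": 0,"tz": -132,"rx": 0,"ry": 0,"rz": 0}
    - {"tx": 1,"ty": 0,"tz": -142,"rx": 0,"ry": 0,"rz": 0}
    - {"tx": 1,"ty": 0,"tz": -142,"rx": 0,"ry": 0,"rz": 0}

```text
t: 8.03
ee_pos: [0.4513, 0.2546, 0.0895]
ee_rot: [-179.9, -0.3, 175.3]
force: [-0.2, 0.0, 0.2]
width: 0.0854
```

Request:
drive_tool:
  series:
    - {"tx": 0,"ty": 0,"tz": 0,"rx": 0,"ry": 0,"rz": 0}
    - {"tx": 0,"ty": 0,"tz": 0,"rx": 0,"ry": 0,"rz": 0}
    - {"tx": 0,"ty": 0,"tz": 0,"rx": 0,"ry": 0,"rz": 0}
    - {"tx": 0,"ty": 0,"tz": 0,"rx": 0,"ry": 0,"rz": 0}
    - {"tx": 0,"ty": 0,"tz": 0,"rx": 0,"ry": 0,"rz": 0}
    - {"tx": 0,"ty": 0,"tz": 0,"rx": 0,"ry": 0,"rz": 0}
    - {"tx": 0,"ty": 0,"tz": 0,"rx": 0,"ry": 0,"rz": 0}
    - {"tx": 0,"ty": 0,"tz": 0,"rx": 0,"ry": 0,"rz": 0}
  jaw: 0
  newtons: 40

```text
t: 8.7
ee_pos: [0.4544, 0.2573, 0.0951]
ee_rot: [179.9, 0.3, 175.5]
force: [-0.1, 0.6, 6.3]
width: 0.0556
```

Request:
drive_tool:
  series:
    - {"tx": 0,"ty": 0,"tz": 10,"rx": 0,"ry": 0,"rz": 0}
    - {"tx": 0,"ty": 0,"tz": 30,"rx": 0,"ry": 0,"rz": 0}
    - {"tx": 0,"ty": 0,"tz": 60,"rx": 0,"ry": 0,"rz": 0}
    - {"tx": 0,"ty": 0,"tz": 90,"rx": 0,"ry": 0,"rz": 0}
    - {"tx": 0,"ty": 0,"tz": 110,"rx": 0,"ry": 0,"rz": 0}
    - {"tx": 0,"ty": 0,"tz": 120,"rx": 0,"ry": 0,"rz": 0}

```text
t: 9.2
ee_pos: [0.4532, 0.2569, 0.2159]
ee_rot: [179.9, 0.3, 175.5]
force: [1.8, 0.1, -1.7]
width: 0.0555
```

Request:
drive_tool:
  series:
    - {"tx": 9,"ty": -13,"tz": 0,"rx": 0,"ry": 0,"rz": 0}
    - {"tx": 27,"ty": -40,"tz": 0,"rx": 0,"ry": 0,"rz": 0}
    - {"tx": 49,"ty": -73,"tz": 0,"rx": 0,"ry": 0,"rz": 0}
    - {"tx": 72,"ty": -106,"tz": 0,"rx": 0,"ry": 0,"rz": 0}
    - {"tx": 95,"ty": -139,"tz": 0,"rx": 0,"ry": 0,"rz": 0}
    - {"tx": 117,"ty": -172,"tz": 0,"rx": 0,"ry": 0,"rz": 0}
    - {"tx": 134,"ty": -197,"tz": 0,"rx": 0,"ry": 0,"rz": 0}
    - {"tx": 143,"ty": -210,"tz": 0,"rx": 0,"ry": 0,"rz": 0}

```text
t: 9.87
ee_pos: [0.596, 0.0433, 0.2109]
ee_rot: [-179.9, -0.1, 175.3]
force: [-0.6, 0.2, -2.6]
width: 0.0554
```

Request:
drive_tool:
  series:
    - {"tx": 0,"ty": 0,"tz": 0,"rx": 0,"ry": 0,"rz": 0}
    - {"tx": 0,"ty": 0,"tz": 0,"rx": 0,"ry": 0,"rz": 0}

```text
t: 10.03
ee_pos: [0.5946, 0.0464, 0.211]
ee_rot: [180.0, -0.2, 175.4]
force: [-0.6, -0.2, -2.1]
width: 0.0556
```

```bash
python3 - <<'E'
from h import *
st(); p,d,c=shot('wrist','b1'); W=cloud(d,c)
for lo,hi in((.038,.05),(.07,.08)):
    q=W[(W[...,2]>lo)&(W[...,2]<hi)&(abs(W[...,1]-.02)<.14)&(W[...,0]>.38)&(W[...,0]<.66)]
    r=cv2.minAreaRect(q[:,:2].astype(np.float32)); print(lo,len(q),np.round(r[0],4),np.round(r[1],4),round(r[2],2))
E
```

```text
{'t': 10.033, 'ee_pos': [0.595, 0.046, 0.211], 'ee_rot': [179.954, -0.188, 175.385], 'force': [-0.613, -0.197, -2.068], 'width': 0.056, 'joints': [-5.292, 8.095, 103.143, 0.047, 68.95, -90.693]}
0.038 8785 [ 0.5366 -0.0007] [0.2222 0.2017] 85.41
0.07 4039 [ 0.5906 -0.0052] [0.2201 0.0898] 85.46
```

View pics/b1.png

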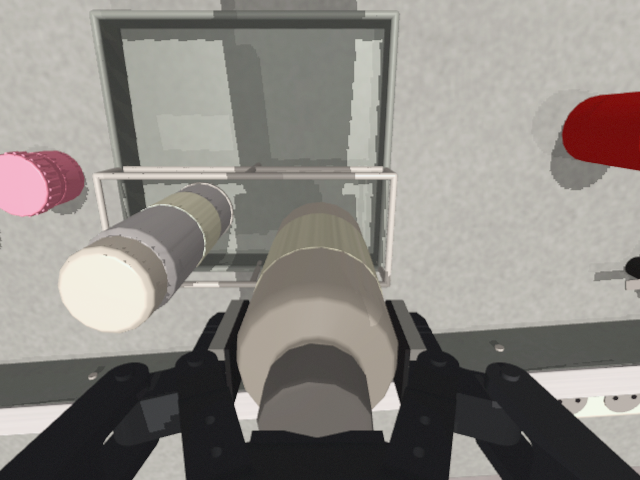

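The picture shows the aerosol (205,200) upright in the right half of the back row, and the bottle hanging over the free left half, clear of it. The caddy hasn't moved. I'm lowering the bottle.

Request:
drive_tool:
  series:
    - {"tx": 0,"ty": 0,"tz": -20,"rx": 0,"ry": 0,"rz": 0}
    - {"tx": 0,"ty": 0,"tz": -45,"rx": 0,"ry": 0,"rz": 0}
    - {"tx": 0,"ty": 0,"tz": -70,"rx": 0,"ry": 0,"rz": 0}
    - {"tx": 0,"ty": 0,"tz": -88,"rx": 0,"ry": 0,"rz": 0}
    - {"tx": 0,"ty": 0,"tz": -98,"rx": 0,"ry": 0,"rz": 0}
    - {"tx": 0,"ty": 0,"tz": -103,"rx": 0,"ry": 0,"rz": 0}
    - {"tx": 0,"ty": 0,"tz": -105,"rx": 0,"ry": 0,"rz": 0}
    - {"tx": 0,"ty": 0,"tz": -105,"rx": 0,"ry": 0,"rz": 0}

```text
t: 10.75
ee_pos: [0.5956, 0.0471, 0.108]
ee_rot: [180.0, 0.1, 175.5]
force: [-0.4, -0.5, -1.9]
width: 0.0557
```

Request:
drive_tool:
  series:
    - {"tx": 0,"ty": 0,"tz": -1,"rx": 0,"ry": 0,"rz": 0}
    - {"tx": 0,"ty": 0,"tz": -2,"rx": 0,"ry": 0,"rz": 0}
    - {"tx": 0,"ty": 0,"tz": -3,"rx": 0,"ry": 0,"rz": 0}
    - {"tx": 0,"ty": 0,"tz": -3,"rx": 0,"ry": 0,"rz": 0}

```text
t: 11.08
ee_pos: [0.5957, 0.0464, 0.1048]
ee_rot: [180.0, 0.0, 175.5]
force: [-1.1, -0.2, -2.2]
width: 0.0555
```

Request:
drive_tool:
  series:
    - {"tx": 0,"ty": 0,"tz": -1,"rx": 0,"ry": 0,"rz": 0}
    - {"tx": 0,"ty": 0,"tz": -2,"rx": 0,"ry": 0,"rz": 0}
    - {"tx": 0,"ty": 0,"tz": -2,"rx": 0,"ry": 0,"rz": 0}
    - {"tx": 0,"ty": 0,"tz": -2,"rx": 0,"ry": 0,"rz": 0}

```text
t: 11.42
ee_pos: [0.5959, 0.0464, 0.1031]
ee_rot: [-180.0, 0.1, 175.5]
force: [-1.0, -0.2, 0.8]
width: 0.0558
```

Request:
drive_tool:
  series:
    - {"tx": 0,"ty": 0,"tz": 0,"rx": 0,"ry": 0,"rz": 0}
    - {"tx": 0,"ty": 0,"tz": 0,"rx": 0,"ry": 0,"rz": 0}
    - {"tx": 0,"ty": 0,"tz": 0,"rx": 0,"ry": 0,"rz": 0}
    - {"tx": 0,"ty": 0,"tz": 0,"rx": 0,"ry": 0,"rz": 0}
    - {"tx": 0,"ty": 0,"tz": 0,"rx": 0,"ry": 0,"rz": 0}
    - {"tx": 0,"ty": 0,"tz": 0,"rx": 0,"ry": 0,"rz": 0}
  jaw: 1

```text
t: 11.92
ee_pos: [0.5954, 0.0465, 0.1023]
ee_rot: [-180.0, 0.0, 175.5]
force: [0.2, 0.0, 0.7]
width: 0.0856
```

Request:
drive_tool:
  series:
    - {"tx": 0,"ty": 0,"tz": 15,"rx": 0,"ry": 0,"rz": 0}
    - {"tx": 0,"ty": 0,"tz": 45,"rx": 0,"ry": 0,"rz": 0}
    - {"tx": 0,"ty": 0,"tz": 85,"rx": 0,"ry": 0,"rz": 0}
    - {"tx": 0,"ty": 0,"tz": 120,"rx": 0,"ry": 0,"rz": 0}
    - {"tx": 0,"ty": -15,"tz": 150,"rx": 0,"ry": 0,"rz": 0}
    - {"tx": 0,"ty": -50,"tz": 155,"rx": 0,"ry": 0,"rz": 0}
    - {"tx": -1,"ty": -90,"tz": 155,"rx": 0,"ry": 0,"rz": 0}
    - {"tx": -3,"ty": -130,"tz": 155,"rx": 0,"ry": 0,"rz": 0}

```text
t: 12.58
ee_pos: [0.5929, -0.0844, 0.2591]
ee_rot: [-180.0, 0.2, 175.6]
force: [0.5, -0.3, -0.2]
width: 0.0855
```

Request:
drive_tool:
  series:
    - {"tx": -2,"ty": -40,"tz": 0,"rx": 0,"ry": 0,"rz": 0}
    - {"tx": -4,"ty": -78,"tz": -15,"rx": 0,"ry": 0,"rz": 0}
    - {"tx": -6,"ty": -114,"tz": -35,"rx": 0,"ry": 0,"rz": 0}
    - {"tx": -8,"ty": -148,"tz": -58,"rx": 0,"ry": 0,"rz": 0}
    - {"tx": -10,"ty": -178,"tz": -80,"rx": 0,"ry": 0,"rz": 0}
    - {"tx": -11,"ty": -196,"tz": -95,"rx": 0,"ry": 0,"rz": 0}
    - {"tx": -11,"ty": -200,"tz": -100,"rx": 0,"ry": 0,"rz": 0}
    - {"tx": -11,"ty": -200,"tz": -100,"rx": 0,"ry": 0,"rz": 0}

```text
t: 13.25
ee_pos: [0.5801, -0.284, 0.155]
ee_rot: [179.9, -0.2, 175.3]
force: [-1.1, 0.7, -0.7]
width: 0.0855
```

```bash
python3 - <<'E'
from h import *
st(); p,d,c=shot('wrist','j1'); W=cloud(d,c)
print('jar',circ(W,.583,-.284,.045,.045,.06))
p,d,c=shot('top'); W=cloud(d,c); print('top',circ(W,.587,-.058,.06,.17,.19),circ(W,.595,.046,.04,.15,.168),circ(W,.583,-.287,.045,.045,.06))
p,d,c=shot('scene'); W=cloud(d,c); print('scene',circ(W,.59,-.055,.06,.17,.19),circ(W,.6,.05,.04,.15,.168))
E
```

```text
{'t': 13.25, 'ee_pos': [0.58, -0.284, 0.155], 'ee_rot': [179.868, -0.202, 175.334], 'force': [-1.094, 0.692, -0.732], 'width': 0.085, 'joints': [-35.073, 17.344, 98.36, 0.013, 64.537, -120.413]}
jar (4183, [0.5836, -0.2841, 0.0261, 0.5816, -0.2841, 0.0523])
top (371, [0.5865, -0.0613, 0.0241, 0.5855, -0.0609, 0.1797]) (164, [0.5926, 0.0445, 0.0163, 0.5923, 0.0444, 0.159]) None
scene (268, [0.5925, -0.055, 0.0246, 0.5936, -0.0519, 0.1782]) (142, [0.5964, 0.0506, 0.0167, 0.5992, 0.0529, 0.1577])
```

Both tall containers stand at the right heights (.180 and .159), and the jar is at (.583,-.284).

Request:
drive_tool:
  series:
    - {"tx": 3,"ty": 0,"tz": -30,"rx": 0,"ry": 0,"rz": 0}
    - {"tx": 3,"ty": 0,"tz": -65,"rx": 0,"ry": 0,"rz": 0}
    - {"tx": 3,"ty": 0,"tz": -95,"rx": 0,"ry": 0,"rz": 0}
    - {"tx": 3,"ty": 0,"tz": -115,"rx": 0,"ry": 0,"rz": 0}
    - {"tx": 3,"ty": 0,"tz": -124,"rx": 0,"ry": 0,"rz": 0}
    - {"tx": 3,"ty": 0,"tz": -124,"rx": 0,"ry": 0,"rz": 0}

```text
t: 13.9
ee_pos: [0.5839, -0.2815, 0.0319]
ee_rot: [179.9, -0.2, 175.6]
force: [0.8, -0.2, 0.1]
width: 0.0852
```

Request:
drive_tool:
  series:
    - {"tx": 0,"ty": 0,"tz": 0,"rx": 0,"ry": 0,"rz": 0}
    - {"tx": 0,"ty": 0,"tz": 0,"rx": 0,"ry": 0,"rz": 0}
    - {"tx": 0,"ty": 0,"tz": 0,"rx": 0,"ry": 0,"rz": 0}
    - {"tx": 0,"ty": 0,"tz": 0,"rx": 0,"ry": 0,"rz": 0}
    - {"tx": 0,"ty": 0,"tz": 0,"rx": 0,"ry": 0,"rz": 0}
    - {"tx": 0,"ty": 0,"tz": 0,"rx": 0,"ry": 0,"rz": 0}
    - {"tx": 0,"ty": 0,"tz": 0,"rx": 0,"ry": 0,"rz": 0}
    - {"tx": 0,"ty": 0,"tz": 0,"rx": 0,"ry": 0,"rz": 0}
  jaw: 0
  newtons: 40

```text
t: 14.57
ee_pos: [0.5862, -0.2846, 0.0364]
ee_rot: [-179.9, 0.3, 175.5]
force: [0.3, -0.4, 7.0]
width: 0.0483
```

Request:
drive_tool:
  series:
    - {"tx": 0,"ty": 0,"tz": 10,"rx": 0,"ry": 0,"rz": 0}
    - {"tx": 0,"ty": 0,"tz": 30,"rx": 0,"ry": 0,"rz": 0}
    - {"tx": 0,"ty": 0,"tz": 60,"rx": 0,"ry": 0,"rz": 0}
    - {"tx": 0,"ty": 0,"tz": 95,"rx": 0,"ry": 0,"rz": 0}
    - {"tx": 0,"ty": 0,"tz": 120,"rx": 0,"ry": 0,"rz": 0}
    - {"tx": 0,"ty": 0,"tz": 130,"rx": 0,"ry": 0,"rz": 0}

```text
t: 15.07
ee_pos: [0.5861, -0.2847, 0.169]
ee_rot: [-179.8, 0.4, 175.5]
force: [0.3, 0.2, -0.2]
width: 0.0487
```

Request:
drive_tool:
  series:
    - {"tx": -12,"ty": 6,"tz": 0,"rx": 0,"ry": 0,"rz": 0}
    - {"tx": -36,"ty": 28,"tz": 0,"rx": 0,"ry": 0,"rz": 0}
    - {"tx": -60,"ty": 60,"tz": 0,"rx": 0,"ry": 0,"rz": 0}
    - {"tx": -78,"ty": 96,"tz": 0,"rx": 0,"ry": 0,"rz": 0}
    - {"tx": -88,"ty": 136,"tz": 0,"rx": 0,"ry": 0,"rz": 0}
    - {"tx": -94,"ty": 176,"tz": 0,"rx": 0,"ry": 0,"rz": 0}
    - {"tx": -97,"ty": 216,"tz": 0,"rx": 0,"ry": 0,"rz": 0}
    - {"tx": -97,"ty": 250,"tz": 0,"rx": 0,"ry": 0,"rz": 0}

```text
t: 15.73
ee_pos: [0.4851, -0.0311, 0.162]
ee_rot: [180.0, -0.2, 175.4]
force: [1.2, -0.1, -1.2]
width: 0.0479
```

Request:
drive_tool:
  series:
    - {"tx": 0,"ty": 26,"tz": -10,"rx": 0,"ry": 0,"rz": 0}
    - {"tx": 0,"ty": 36,"tz": -25,"rx": 0,"ry": 0,"rz": 0}
    - {"tx": 0,"ty": 38,"tz": -50,"rx": 0,"ry": 0,"rz": 0}
    - {"tx": 0,"ty": 38,"tz": -80,"rx": 0,"ry": 0,"rz": 0}
    - {"tx": 0,"ty": 38,"tz": -100,"rx": 0,"ry": 0,"rz": 0}
    - {"tx": 0,"ty": 38,"tz": -112,"rx": 0,"ry": 0,"rz": 0}
    - {"tx": 0,"ty": 38,"tz": -118,"rx": 0,"ry": 0,"rz": 0}
    - {"tx": 0,"ty": 38,"tz": -118,"rx": 0,"ry": 0,"rz": 0}

```text
t: 16.4
ee_pos: [0.4865, 0.0047, 0.045]
ee_rot: [180.0, -0.2, 175.5]
force: [-0.3, -0.1, -0.8]
width: 0.0485
```

Request:
drive_tool:
  series:
    - {"tx": 0,"ty": 0,"tz": -2,"rx": 0,"ry": 0,"rz": 0}
    - {"tx": 0,"ty": 0,"tz": -4,"rx": 0,"ry": 0,"rz": 0}
    - {"tx": 0,"ty": 0,"tz": -4,"rx": 0,"ry": 0,"rz": 0}
    - {"tx": 0,"ty": 0,"tz": -4,"rx": 0,"ry": 0,"rz": 0}

```text
t: 16.73
ee_pos: [0.4877, 0.0045, 0.0443]
ee_rot: [180.0, -0.1, 175.5]
force: [-9.3, 1.5, 19.7]
width: 0.0485
```

Firm contact (20 N). I'm backing off 3 mm, then releasing and rising.

Request:
drive_tool:
  series:
    - {"tx": 0,"ty": 0,"tz": 2,"rx": 0,"ry": 0,"rz": 0}
    - {"tx": 0,"ty": 0,"tz": 3,"rx": 0,"ry": 0,"rz": 0}
    - {"tx": 0,"ty": 0,"tz": 3,"rx": 0,"ry": 0,"rz": 0}

```text
t: 16.98
ee_pos: [0.4872, 0.0045, 0.0443]
ee_rot: [-180.0, 0.0, 175.5]
force: [-1.2, 0.9, 3.6]
width: 0.0484
```

Request:
drive_tool:
  series:
    - {"tx": 0,"ty": 0,"tz": 0,"rx": 0,"ry": 0,"rz": 0}
    - {"tx": 0,"ty": 0,"tz": 0,"rx": 0,"ry": 0,"rz": 0}
    - {"tx": 0,"ty": 0,"tz": 0,"rx": 0,"ry": 0,"rz": 0}
    - {"tx": 0,"ty": 0,"tz": 0,"rx": 0,"ry": 0,"rz": 0}
    - {"tx": 0,"ty": 0,"tz": 0,"rx": 0,"ry": 0,"rz": 0}
    - {"tx": 0,"ty": 0,"tz": 0,"rx": 0,"ry": 0,"rz": 0}
  jaw: 1

```text
t: 17.48
ee_pos: [0.4874, 0.0045, 0.0442]
ee_rot: [180.0, -0.0, 175.5]
force: [-0.1, -0.2, 0.9]
width: 0.0852
```

Request:
drive_tool:
  series:
    - {"tx": 0,"ty": 0,"tz": 10,"rx": 0,"ry": 0,"rz": 0}
    - {"tx": 0,"ty": 0,"tz": 30,"rx": 0,"ry": 0,"rz": 0}
    - {"tx": 0,"ty": 0,"tz": 60,"rx": 0,"ry": 0,"rz": 0}
    - {"tx": -15,"ty": 0,"tz": 85,"rx": 0,"ry": 0,"rz": 0}
    - {"tx": -40,"ty": 0,"tz": 95,"rx": 0,"ry": 0,"rz": 0}
    - {"tx": -65,"ty": 0,"tz": 95,"rx": 0,"ry": 0,"rz": 0}
    - {"tx": -80,"ty": 0,"tz": 95,"rx": 0,"ry": 0,"rz": 0}
    - {"tx": -80,"ty": 0,"tz": 95,"rx": 0,"ry": 0,"rz": 0}

```text
t: 18.15
ee_pos: [0.4052, 0.0049, 0.1396]
ee_rot: [-180.0, -0.0, 175.5]
force: [0.1, 0.8, -0.8]
width: 0.0857
```

```bash
python3 - <<'E'
from h import *
st(); p,d,c=shot('wrist','p1'); W=cloud(d,c); print('jar',circ(W,.486,.003,.05,.055,.068))
for n in('top','scene'):
    p,d,c=shot(n,'p1'+n); W=cloud(d,c); print(n,'aer',circ(W,.589,-.058,.06,.17,.19),'bot',circ(W,.597,.048,.04,.15,.168),'jar',circ(W,.486,.003,.05,.053,.068))
    for lo,hi in((.038,.048),(.07,.08)):
        q=W[(W[...,2]>lo)&(W[...,2]<hi)&(abs(W[...,1]-.02)<.14)&(W[...,0]>.38)&(W[...,0]<.66)]
        r=cv2.minAreaRect(q[:,:2].astype(np.float32)); print(lo,len(q),np.round(r[0],4),np.round(r[1],4),round(r[2],2))
E
```

```text
{'t': 18.15, 'ee_pos': [0.405, 0.005, 0.14], 'ee_rot': [-179.997, -0.018, 175.461], 'force': [0.13, 0.791, -0.776], 'width': 0.086, 'joints': [-13.719, -13.191, 131.626, -0.007, 61.582, -99.177]}
jar (3805, [0.4846, 0.0052, 0.0263, 0.4818, 0.005, 0.0603])
top aer (371, [0.5868, -0.0613, 0.0243, 0.5855, -0.061, 0.1797]) bot (160, [0.5925, 0.0452, 0.016, 0.5924, 0.0444, 0.1591]) jar (350, [0.4848, 0.0015, 0.0259, 0.484, 0.0008, 0.0612])
0.038 602 [ 0.5365 -0.0043] [0.2217 0.2015] 85.49
0.07 475 [ 0.5601 -0.0063] [0.2202 0.1536] 85.29
scene aer (267, [0.5908, -0.0528, 0.0254, 0.5941, -0.0519, 0.1784]) bot (146, [0.5963, 0.0521, 0.0175, 0.5993, 0.0532, 0.1576]) jar (255, [0.49, 0.0082, 0.026, 0.491, 0.0087, 0.0596])
0.038 809 [0.5405 0.0016] [0.2231 0.2038] 85.21
0.07 450 [ 0.5955 -0.0027] [0.222  0.0915] 85.09
```

All three are in place: aerosol top .180, bottle .159, jar .061, and the caddy hasn't moved. I'm descending in front of the lip (outer face x≈.437) with the jaws open across it, squared to the caddy, for a two-point push.

Request:
drive_tool:
  series:
    - {"tx": -2,"ty": 2,"tz": -25,"rx": 0,"ry": 0,"rz": 0}
    - {"tx": -2,"ty": 2,"tz": -55,"rx": 0,"ry": 0,"rz": 0}
    - {"tx": -2,"ty": 2,"tz": -85,"rx": 0,"ry": 0,"rz": 0}
    - {"tx": -2,"ty": 2,"tz": -105,"rx": 0,"ry": 0,"rz": 0}
    - {"tx": -2,"ty": 2,"tz": -118,"rx": 0,"ry": 0,"rz": 0}
    - {"tx": -2,"ty": 2,"tz": -121,"rx": 0,"ry": 0,"rz": 0}
    - {"tx": -2,"ty": 2,"tz": -121,"rx": 0,"ry": 0,"rz": 0}

```text
t: 18.88
ee_pos: [0.4054, 0.0066, 0.0174]
ee_rot: [180.0, -0.1, 175.5]
force: [-0.4, -0.6, 0.8]
width: 0.0853
```

```bash
python3 - <<'E'
from h import *
st(); p,d,c=shot('wrist','q1'); p2,d2,c2=shot('scene')
cv2.imwrite('pics/q1.png',np.hstack([cv2.resize(p,(400,300)),cv2.resize(p2[120:360,180:500],(400,300))])[:,:,::-1])
E
```

```text
{'t': 18.883, 'ee_pos': [0.405, 0.007, 0.017], 'ee_rot': [179.977, -0.147, 175.464], 'force': [-0.387, -0.609, 0.81], 'width': 0.085, 'joints': [-13.484, 1.12, 134.637, 0.0, 44.393, -98.948]}
```

View pics/q1.png

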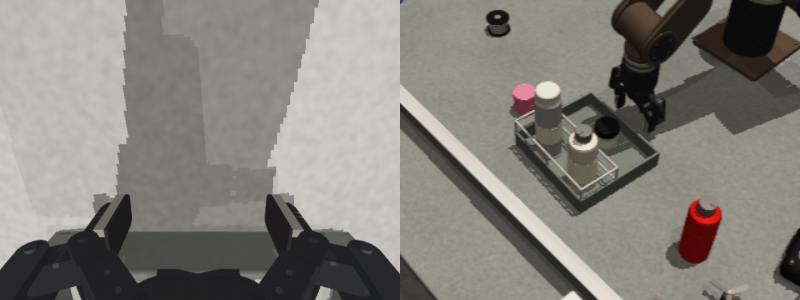

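The scene view shows both tall containers upright at the back, the jar in the front row, and the open jaws just in front of the lip. I'm starting the gentle push.

Request:
drive_tool:
  series:
    - {"tx": 4,"ty": 0,"tz": 0,"rx": 0,"ry": 0,"rz": 0}
    - {"tx": 8,"ty": 0,"tz": 0,"rx": 0,"ry": 0,"rz": 0}
    - {"tx": 11,"ty": 0,"tz": 0,"rx": 0,"ry": 0,"rz": 0}
    - {"tx": 14,"ty": 0,"tz": 0,"rx": 0,"ry": 0,"rz": 0}
    - {"tx": 17,"ty": 0,"tz": 0,"rx": 0,"ry": 0,"rz": 0}
    - {"tx": 20,"ty": 0,"tz": 0,"rx": 0,"ry": 0,"rz": 0}
    - {"tx": 23,"ty": 0,"tz": 0,"rx": 0,"ry": 0,"rz": 0}
    - {"tx": 26,"ty": 0,"tz": 0,"rx": 0,"ry": 0,"rz": 0}

```text
t: 19.65
ee_pos: [0.4279, 0.0069, 0.0175]
ee_rot: [180.0, -0.6, 175.4]
force: [-12.3, -0.7, 8.8]
width: 0.0852
```

Request:
drive_tool:
  series:
    - {"tx": 3,"ty": 0,"tz": 0,"rx": 0,"ry": 0,"rz": 0.5}
    - {"tx": 6,"ty": 0,"tz": 0,"rx": 0,"ry": 0,"rz": 1}
    - {"tx": 9,"ty": 0,"tz": 0,"rx": 0,"ry": 0,"rz": 1.5}
    - {"tx": 12,"ty": 0,"tz": 0,"rx": 0,"ry": 0,"rz": 2}
    - {"tx": 15,"ty": 0,"tz": 0,"rx": 0,"ry": 0,"rz": 2.5}
    - {"tx": 18,"ty": 0,"tz": 0,"rx": 0,"ry": 0,"rz": 3}
    - {"tx": 21,"ty": 0,"tz": 0,"rx": 0,"ry": 0,"rz": 3.5}
    - {"tx": 24,"ty": 0,"tz": 0,"rx": 0,"ry": 0,"rz": 4}

```text
t: 20.32
ee_pos: [0.4512, 0.0067, 0.0171]
ee_rot: [180.0, -0.7, 179.4]
force: [-10.8, -2.1, 6.6]
width: 0.0854
```

```bash
cat >> h.py <<'E'
def check():
    st()
    for n in('top','scene'):
        p,d,c=shot(n,'last'+n); W=cloud(d,c)
        q=W[(W[...,2]>.038)&(W[...,2]<.048)&(abs(W[...,1]-.0)<.13)&(W[...,0]>.53)&(W[...,0]<.735)]
        m=W[(W[...,2]>.072)&(W[...,2]<.08)&(abs(W[...,1])<.14)&(W[...,0]<.725)&(W[...,0]>.5)]
        r=cv2.minAreaRect(m[:,:2].astype(np.float32)); print(n,'rail',np.round(r[0],4),np.round(r[1],4),round(r[2],2))
        for lo,hi,t in((.17,.19,'aer'),(.15,.168,'bot')):
            k=W[(W[...,2]>lo)&(W[...,2]<hi)&(abs(W[...,1])<.11)&(W[...,0]>.55)&(W[...,0]<.75)]
            if len(k): print(t,np.round(np.median(k,0),3),len(k))
E
python3 -c "
from h import *
check()"
```

```text
{'t': 20.317, 'ee_pos': [0.451, 0.007, 0.017], 'ee_rot': [179.953, -0.69, 179.409], 'force': [-10.768, -2.122, 6.583], 'width': 0.085, 'joints': [-12.014, 7.11, 128.199, -0.128, 45.378, -101.333]}
top rail [ 0.6169 -0.0021] [0.22   0.0912] 87.68
aer [ 0.613 -0.054  0.18 ] 367
bot [0.612 0.045 0.158] 236
scene rail [0.6217 0.0039] [0.2219 0.0927] 87.76
aer [ 0.623 -0.046  0.178] 275
bot [ 0.627 -0.022  0.157] 301
```

Sliding steadily at about 11 N; yaw is now -2.3° and the containers are riding upright. About 75 mm to go.

Request:
drive_tool:
  series:
    - {"tx": 4,"ty": 0,"tz": 0,"rx": 0,"ry": 0,"rz": 0.5}
    - {"tx": 8,"ty": 0,"tz": 0,"rx": 0,"ry": 0,"rz": 1}
    - {"tx": 12,"ty": 0,"tz": 0,"rx": 0,"ry": 0,"rz": 1.5}
    - {"tx": 16,"ty": 0,"tz": 0,"rx": 0,"ry": 0,"rz": 2}
    - {"tx": 20,"ty": 0,"tz": 0,"rx": 0,"ry": 0,"rz": 2}
    - {"tx": 24,"ty": 0,"tz": 0,"rx": 0,"ry": 0,"rz": 2}
    - {"tx": 28,"ty": 0,"tz": 0,"rx": 0,"ry": 0,"rz": 2}
    - {"tx": 32,"ty": 0,"tz": 0,"rx": 0,"ry": 0,"rz": 2}

```text
t: 21.08
ee_pos: [0.4834, 0.0067, 0.017]
ee_rot: [179.9, -0.7, -178.6]
force: [-9.9, -2.5, 5.8]
width: 0.0855
```

Request:
drive_tool:
  series:
    - {"tx": 4,"ty": 0,"tz": 0,"rx": 0,"ry": 0,"rz": 0}
    - {"tx": 8,"ty": 0,"tz": 0,"rx": 0,"ry": 0,"rz": 0}
    - {"tx": 12,"ty": 0,"tz": 0,"rx": 0,"ry": 0,"rz": 0}
    - {"tx": 16,"ty": 0,"tz": 0,"rx": 0,"ry": 0,"rz": 0}
    - {"tx": 20,"ty": 0,"tz": 0,"rx": 0,"ry": 0,"rz": 0}
    - {"tx": 23,"ty": 0,"tz": 0,"rx": 0,"ry": 0,"rz": 0}
    - {"tx": 26,"ty": 0,"tz": 0,"rx": 0,"ry": 0,"rz": 0}
    - {"tx": 28,"ty": 0,"tz": 0,"rx": 0,"ry": 0,"rz": 0}

```text
t: 21.75
ee_pos: [0.5112, 0.0071, 0.0169]
ee_rot: [179.9, -0.7, -178.5]
force: [-11.1, 0.5, 7.3]
width: 0.0852
```

```bash
python3 -c "
from h import *
check()"
```

```text
{'t': 21.75, 'ee_pos': [0.511, 0.007, 0.017], 'ee_rot': [179.91, -0.692, -178.469], 'force': [-11.124, 0.464, 7.331], 'width': 0.085, 'joints': [-10.555, 13.884, 120.068, -0.078, 46.744, -102.031]}
top rail [0.6094 0.0075] [0.2213 0.2196] 1.13
aer [ 0.675 -0.043  0.18 ] 370
bot [0.667 0.057 0.158] 230
scene rail [0.614  0.0137] [0.2233 0.2207] 1.48
aer [ 0.681 -0.032  0.179] 327
bot [0.681 0.012 0.158] 344
```

Request:
drive_tool:
  series:
    - {"tx": 2,"ty": 0,"tz": 0,"rx": 0,"ry": 0,"rz": -0.3}
    - {"tx": 4,"ty": 0,"tz": 0,"rx": 0,"ry": 0,"rz": -0.6}
    - {"tx": 6,"ty": 0,"tz": 0,"rx": 0,"ry": 0,"rz": -0.9}
    - {"tx": 8,"ty": 0,"tz": 0,"rx": 0,"ry": 0,"rz": -1.2}
    - {"tx": 10,"ty": 0,"tz": 0,"rx": 0,"ry": 0,"rz": -1.5}
    - {"tx": 11,"ty": 0,"tz": 0,"rx": 0,"ry": 0,"rz": -1.5}
    - {"tx": 12,"ty": 0,"tz": 0,"rx": 0,"ry": 0,"rz": -1.5}
    - {"tx": 13,"ty": 0,"tz": 0,"rx": 0,"ry": 0,"rz": -1.5}

```text
t: 22.52
ee_pos: [0.5235, 0.0078, 0.0168]
ee_rot: [179.9, -0.8, -179.8]
force: [-10.4, 1.0, 8.6]
width: 0.0855
```

Request:
drive_tool:
  series:
    - {"tx": 1,"ty": 0,"tz": 0,"rx": 0,"ry": 0,"rz": 0}
    - {"tx": 2,"ty": 0,"tz": 0,"rx": 0,"ry": 0,"rz": 0}
    - {"tx": 2,"ty": 0,"tz": 0,"rx": 0,"ry": 0,"rz": 0}

```text
t: 22.77
ee_pos: [0.5261, 0.0077, 0.0168]
ee_rot: [179.9, -0.7, -179.9]
force: [-10.6, 1.7, 6.4]
width: 0.0853
```

Request:
drive_tool:
  series:
    - {"tx": 1,"ty": 0,"tz": 0,"rx": 0,"ry": 0,"rz": 0}
    - {"tx": 2,"ty": 0,"tz": 0,"rx": 0,"ry": 0,"rz": 0}
    - {"tx": 2,"ty": 0,"tz": 0,"rx": 0,"ry": 0,"rz": 0}

```text
t: 23.02
ee_pos: [0.5281, 0.0076, 0.0168]
ee_rot: [179.9, -0.7, -180.0]
force: [-9.1, 1.6, 6.7]
width: 0.0854
```

```bash
python3 - <<'E'
from h import *
check()
p=cv2.imread('pics/lasttop.png'); q=cv2.imread('pics/lastscene.png')
cv2.imwrite('pics/z1.png',np.hstack([cv2.resize(p[140:300,240:440],(400,320)),cv2.resize(q[120:376,160:480],(400,320))]))
E
```

```text
{'t': 23.017, 'ee_pos': [0.528, 0.008, 0.017], 'ee_rot': [179.886, -0.682, -179.956], 'force': [-9.107, 1.577, 6.654], 'width': 0.085, 'joints': [-10.19, 15.701, 117.751, -0.012, 47.239, -100.226]}
top rail [0.6196 0.0059] [0.2186 0.2091] 89.73
aer [ 0.69  -0.047  0.18 ] 366
bot [0.685 0.053 0.158] 241
scene rail [0.6215 0.0113] [0.2061 0.221 ] 0.17
aer [ 0.688 -0.028  0.179] 453
bot [0.693 0.028 0.158] 420
```

View pics/z1.png

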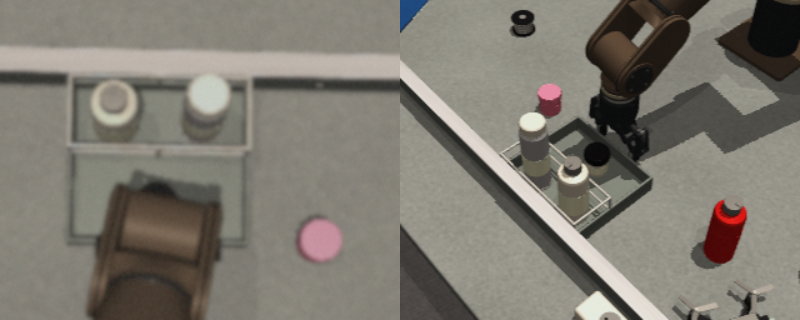

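The top crop shows the caddy square and almost touching the upstand, with both tall containers upright. I'm pushing the last millimetres until the force rises.

Request:
drive_tool:
  series:
    - {"tx": 1,"ty": 0,"tz": 0,"rx": 0,"ry": 0,"rz": 0}
    - {"tx": 2,"ty": 0,"tz": 0,"rx": 0,"ry": 0,"rz": 0}
    - {"tx": 2,"ty": 0,"tz": 0,"rx": 0,"ry": 0,"rz": 0}

```text
t: 23.37
ee_pos: [0.529, 0.0075, 0.0168]
ee_rot: [179.9, -0.9, -180.0]
force: [-12.0, 0.8, 9.3]
width: 0.0855
```

Request:
drive_tool:
  series:
    - {"tx": 1,"ty": 0,"tz": 0,"rx": 0,"ry": 0,"rz": 0}
    - {"tx": 2,"ty": 0,"tz": 0,"rx": 0,"ry": 0,"rz": 0}
    - {"tx": 2,"ty": 0,"tz": 0,"rx": 0,"ry": 0,"rz": 0}

```text
t: 23.62
ee_pos: [0.529, 0.0075, 0.0168]
ee_rot: [179.9, -1.2, -179.9]
force: [-20.2, -1.1, 14.8]
width: 0.0854
```

The tool has stopped at x=.529 and the force rose to 20 N, so the caddy is seated. I'm backing off and rising.

Request:
drive_tool:
  series:
    - {"tx": -4,"ty": 0,"tz": 0,"rx": 0,"ry": 0,"rz": 0}
    - {"tx": -12,"ty": 0,"tz": 0,"rx": 0,"ry": 0,"rz": 0}
    - {"tx": -30,"ty": 0,"tz": 0,"rx": 0,"ry": 0,"rz": 0}
    - {"tx": -55,"ty": 0,"tz": 5,"rx": 0,"ry": 0,"rz": 0}
    - {"tx": -80,"ty": 0,"tz": 30,"rx": 0,"ry": 0,"rz": 0}
    - {"tx": -100,"ty": 0,"tz": 60,"rx": 0,"ry": 0,"rz": 0}
    - {"tx": -105,"ty": 0,"tz": 90,"rx": 0,"ry": 0,"rz": 0}
    - {"tx": -105,"ty": 0,"tz": 120,"rx": 0,"ry": 0,"rz": 0}

```text
t: 24.28
ee_pos: [0.4293, 0.0068, 0.1387]
ee_rot: [180.0, -0.1, 179.9]
force: [1.2, -0.3, 0.3]
width: 0.0855
```

```bash
python3 - <<'E'
from h import *
check()
p,d,c=shot('wrist'); cv2.imwrite('pics/z2.png',np.hstack([cv2.resize(p[:,:,::-1],(400,300)),cv2.resize(cv2.imread('pics/lastscene.png')[120:360,160:480],(400,300))]))
for n in('wrist','top','scene'):
    p,d,c=shot(n); W=cloud(d,c)
    q=W[(W[...,2]>.036)&(W[...,2]<.049)&(abs(W[...,1])<.14)&(W[...,0]>.48)&(W[...,0]<.56)]
    r=cv2.minAreaRect(q[:,:2].astype(np.float32))
    f=[round(float(np.percentile(q[abs(q[:,1]-y)<.02][:,0],5)),4) for y in(-.08,.09)]
    u=W[(W[...,2]>.068)&(W[...,2]<.08)&(abs(W[...,1]-.17)<.02)&(W[...,0]>.7)&(W[...,0]<.78)]
    print(n,'front lip x at y-.08,.09',f,'jar',circ(W,.59,.005,.06,.055,.068),'upstand', np.round(np.percentile(u[:,0],[2,98]),4) if len(u) else None)
E
```

```text
{'t': 24.283, 'ee_pos': [0.429, 0.007, 0.139], 'ee_rot': [179.986, -0.076, 179.948], 'force': [1.206, -0.264, 0.293], 'width': 0.085, 'joints': [-12.683, -9.352, 128.569, -0.003, 60.86, -102.63]}
top rail [0.6859 0.0055] [0.0772 0.2182] 0.22
aer [ 0.692 -0.047  0.18 ] 363
bot [0.686 0.053 0.159] 235
scene rail [0.688  0.0118] [0.0724 0.2209] 0.16
aer [ 0.7   -0.038  0.179] 303
bot [0.701 0.052 0.158] 309
wrist front lip x at y-.08,.09 [0.5375, 0.537] jar (908, [0.5747, 0.0094, 0.0226, 0.5675, 0.0087, 0.0599]) upstand None
top front lip x at y-.08,.09 [0.5385, 0.5379] jar (338, [0.6045, 0.0037, 0.0443, 0.5859, 0.0067, 0.0613]) upstand [0.7379 0.7684]
scene front lip x at y-.08,.09 [0.5424, 0.5426] jar (271, [0.5905, 0.014, 0.0275, 0.5919, 0.014, 0.0598]) upstand [0.7437 0.7723]
```

View pics/z2.png

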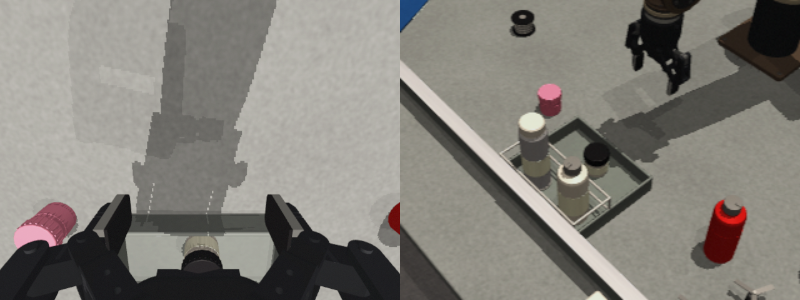

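The top camera puts the caddy's back at .538+.200=.738, against the upstand face at .738, with yaw about 0.2°. Everything stands and the gripper is clear, so I'm handing in.

```bash
python3 -c "
from plant import env
print(env.sign_off())"
```

```text
the job is handed in; nothing more can be done
None
```

The job is done and handed in at about 24.5 s. I stood the aerosol can and the dispenser bottle side by side in the back row, then set the jar in the front row. I then pushed the caddy gently, with open jaws on its front lip, until it stopped against the upstand. The push took about 11 N sliding and 20 N once seated.

**Last checks (top camera):**
- **Caddy:** front lip at x = 0.538 m, so its back is at 0.738 m, the same as the upstand face. It is square to within about 0.2°.
- **Containers:** tops at 0.180, 0.159 and 0.061 m, as expected for all three standing upright on the caddy's floor. In the caddy frame they sit at x ≈ +54 mm (aerosol), +48 mm (bottle) and -52 mm (jar).
- **Robot:** clear of everything.

**What disagreed or went less cleanly:**
- The scene camera read about 4–5 mm farther in x than the top and wrist cameras. It showed the same lip-to-upstand distance to within about 1 mm.
- The first move call was refused because it left out some fields, and nothing moved.
- The jar met the caddy floor with about 20 N. I backed off before releasing it.
- I didn't re-measure the transmitter, quadcopter and reel at the end. The arm never went near the transmitter or quadcopter, and crossed the reel only about 0.19 m above it.

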